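Load the revolving ink caddy

TASK

Turn the revolving ink caddy until the wide empty well faces the white arrow on its foot. Then take the wide ink jar from the table and lower it upright into that well, without dropping it, so it stands on the well's floor with the well still at the arrow. Leave the slim ink jar where it stands.

Things in the scene. Friction and masses are not known exactly. Their poses are not given: they have to be found in the camera images.
- carousel (a joint): Plywood turntable, 290 mm across, top 30 mm above the table, on a fixed foot whose dark tongue bears a white arrow (loading point). Value in rad: 0 = wide empty well at the arrow; grows anticlockwise from above; starts at 0.6 to 1.3. Light friction (0.06 N m), stays where left. It also has a narrow empty well (inner 36 mm) and two wells with jars fixed in, tops 92 mm above the table.
- carousel_grip (a point): Centre of the black handle bar on the turntable's axis, 123 mm above the table. Bar: along x, 50 mm long, 16 wide, 36 high, on a 24 mm post. Frame turns with the turntable, z up. Wide empty well: a ring 20 mm high, inner diameter 66, outer 74, centred 100 mm along -x, floor 93 mm below this point. Narrow empty well: 100 mm along +y; fixed jars: 100 mm along +x and -y.
- jar: The wide ink jar, loose and upright on the table: white plastic cylinder with black lid, 50 mm diameter, 68 mm high in all (lid: top 18 mm), 0.11 to 0.22 kg. Origin at the centre of its underside, z up.
- slim_jar: The slim ink jar, a bystander, loose and upright on the table at least 120 mm from the wide jar: same white and black, 31 mm diameter, 62 mm high. Origin at the centre of its underside. Either jar may be the nearer one.
Mind the look-alikes: they are no part of the job. What is shaped like the jar but green or purple is not meant.

How it is judged:
By the outcome, as a careful person would: the job done as asked, in the order asked, and still so for the second after the job is handed in, with the robot touching nothing.
It also fails if it takes over 48 s, if anything falls off the work surface, if the arm or the gripper's body presses on something with over 40 N, if the wrist force passes 120 N, or if a joint passes its speed limit or range.

ROBOT

A 6-joint arm with a two-finger parallel gripper is mounted at the origin on the work surface. World frame = base frame: x ahead of the robot, y to its left, z up, the work surface at z = 0. Lengths are in m, angles in rad, forces in N, time in s.
With the tool pointing down it reaches from about 0.225 to 0.875 m from the base axis. Payload 3.4 kg.
Tool frame: the origin (TCP) lies at the very end of the fingers, on their centre line; the grasp point (between the pads) lies 19 mm behind it; z points along the fingers, y is the direction in which the jaws open and shut (so a half turn about z gives the same grasp; the last joint's range is limited). The gripper opens to 85 mm and grips with 20 to 120 N. Pads are 22 mm wide; open, the fingers measure 114 mm over their backs; the gripper's body (76 mm by 85 mm) begins 54 mm behind the grasp point. The pads swing forward as they close: fully open they stand 13 mm farther back than shut.
Start: joints at [-1.3, 0.276, 1.505, -0, 1.361, -0.121], TCP at [0.22, -0.531, 0.231] pointing down, gripper open.
Joint ranges: [-2.89, 2.89], [-0.75, 2.08], [0.22, 2.7], [-1.18, 4.32], [0.11, 2.71], [-2.7, 2.7]. Speed limits (rad/s): [2.57, 2.57, 3.14, 3.14, 3.14, 3.14].

INTERFACE

Orientations are given as a unit quaternion [w, x, y, z].
In Python, from rig import manip gives the robot as it stands. The module is installed in compiled form; this text tells all that it offers.
- The arm moves only by the tool carry_out, never from a script. Its argument "moves" is one flat list of numbers, 5 for each row, row after row: the opening in per cent of the stroke, from 0 (shut) to 100 (fully open), then the shift along the world's x, y, z in cm, then the turn about the world's z in rad. A call has exactly 10 rows; each row shifts and turns the commanded pose from where the row before left it; what a row does not reach is not made up. A row lasts 1/10 s, in which the tool goes at most 50 mm and 8.59 degrees, less where a joint would pass 70% of its speed; a pose out of reach is approached as far as the arm can. A call is refused whole if a number of a shift passes 5 or a number of a turn 0.15, either way. A call with a gripper value outside its range is refused whole. The fingers move at their own pace and stop on an object; "squeeze" is the grip in N (left out, the last holds). Time passes only in rows, so rows that do not move let the fingers close, or fill a call up. It gives the time, the measured TCP pose, the force and the opening at its end, in the units of the state.
- manip.get_state(): the state, without advancing time (a new reading comes with each control period).
- manip.get_image(name): name is "scene" or "top" or "wrist"; returns the picture (384x512x3 uint8, red, green, blue); there is no depth.
- manip.camera_info(name): a dict with "fov_y" (degrees; the focal length in pixels is half the picture's height over the tangent of half this angle, whatever the lens; pixels are square), "cx", "cy" (the principal point, pixels), "rvec" (rotation vector, rad) and "tvec" (3), from world to camera coordinates, as OpenCV has them; the wrist camera has in their place "hand_eye" (4x4, takes a point from camera to tool coordinates, whose origin is the TCP and whose axes are the flange's). Camera axes: x right, y down, z forward; pixel columns grow to the right and rows downward; lengths in m; the calibration is good to about 2 mm. A picture is of the moment at which its call begins: read the wrist's pose just before it. camera_info takes no time and is no camera call.
- manip.sign_off(): hands the job in, once; it reports no verdict.
The state is a dict: "clock": time; "qpos": joint angles; "qd": joint speeds; "effort": joint torques, N m; "position": TCP position; "ee_rot": TCP orientation; "contact_force": force on the tool from outside, world axes, zero at the start; "moment": the same for the moment, N m; "width": finger opening in m.
Only numpy, scipy, OpenCV 4.12 (cv2) and the standard library are available. Lean on these libraries where they do the work, as an engineer would, in place of code of your own. Each camera call takes 0.05 s, during which the arm holds its last target. There are 200 camera calls.

## Working session

There is one attempt and no reset: what is moved stays moved. The work goes in short steps, Python scripts to look and compute and a tool call to move; the robot and the scene stay as the last step left them, time stands still between calls to the robot, and variables do not carry over. Pictures are saved under pics/ and viewed, about 8 in all and at most 12, crops included, and the job is handed in when it is done.

Besides the shell and the picture viewer there is one more tool, called after "Request:" by a JSON object that holds its "api" and its "payload". carry_out: Moves the arm, as the interface text tells. Its arguments: {"type":"object","properties":{"moves":{"type":"array","items":{"type":"number"}},"squeeze":{"type":"number"}},"required":["moves"]}

```bash
mkdir -p pics
cat > h.py <<'E'
from rig import manip
import numpy as np, cv2
from scipy.spatial.transform import Rotation as R
def K(ci):
    f=192/np.tan(np.radians(ci["fov_y"])/2); return f,ci["cx"],ci["cy"]
def pose(name,st=None):
    ci=manip.camera_info(name)
    if name=="wrist":
        st=st or manip.get_state(); q=st["ee_rot"]
        T=np.eye(4);T[:3,:3]=R.from_quat([q[1],q[2],q[3],q[0]]).as_matrix();T[:3,3]=st["position"]
        T=T@np.array(ci["hand_eye"]); return T[:3,:3],T[:3,3],K(ci)
    M=R.from_rotvec(ci["rvec"]).as_matrix(); return M.T,-M.T@np.array(ci["tvec"]),K(ci)
def ray(P,u,v,z):
    M,c,(f,cx,cy)=P; d=M@np.array([(u-cx)/f,(v-cy)/f,1]); return c+d*(z-c[2])/d[2]
def proj(P,X):
    M,c,(f,cx,cy)=P; p=M.T@(np.array(X)-c); return np.array([f*p[0]/p[2]+cx,f*p[1]/p[2]+cy])
def grab(name,fn,scale=1):
    st=manip.get_state(); im=manip.get_image(name)[:,:,::-1].copy()
    cv2.imwrite(f"pics/{fn}.png",im); return im,pose(name,st)
E
python3 - <<'E'
from h import *
a,P=grab("top","top0");b,Q=grab("scene","scene0")
print(manip.camera_info("top"),manip.camera_info("scene"),P[1],Q[1],manip.camera_info("wrist"),manip.get_state())
E
```

```text
{'fov_y': 47.75715096715498, 'cx': 248.39128931217076, 'cy': 193.6900628994053, 'rvec': array([ 2.11939264, -2.14194621,  0.17826738]), 'tvec': array([-0.03526207,  0.59243765,  0.80707582])} {'fov_y': 57.23101669823512, 'cx': 253.06331271565733, 'cy': 186.80184749992097, 'rvec': array([ 2.1885481 ,  0.70491887, -0.32060026]), 'tvec': array([-0.48034563, -0.14538937,  1.04586845])} [ 0.44647353 -0.0438367   0.8957326 ] [ 0.90701799 -0.44398756  0.57088022] {'fov_y': 67.33939650726163, 'cx': 249.5687381933815, 'cy': 191.37492375647707, 'hand_eye': array([[ 5.79826894e-04, -9.45948256e-01, -3.24317069e-01,
         8.47447158e-02],
       [ 9.99999792e-01,  6.40299996e-04, -7.97487826e-05,
         7.60130257e-04],
       [ 2.83098440e-04, -3.24316956e-01,  9.45948430e-01,
        -1.42723991e-01],
       [ 0.00000000e+00,  0.00000000e+00,  0.00000000e+00,
         1.00000000e+00]])} {'clock': 0.1, 'qpos': array([-1.30000259e+00,  2.76490112e-01,  1.50601703e+00,  6.89519474e-06,
        1.36071248e+00, -1.20974881e-01]), 'qd': array([-0.0014699 , -0.00097618, -0.00396982,  0.00140138,  0.00182602,
       -0.00066503]), 'effort': array([-7.10095301e-04, -4.17707670e+01, -2.46405691e+01, -3.00264983e-04,
        5.83003712e-03, -1.85494730e-05]), 'position': array([ 0.21942891, -0.53096137,  0.23054579]), 'ee_rot': array([-8.11452832e-04,  9.80875753e-01,  1.94633234e-01, -5.75187278e-05]), 'contact_force': array([-0.51320485,  0.01972892,  0.09500449]), 'moment': array([-0.00389983, -0.01504214, -0.0308165 ]), 'width': 0.08545189097374867}
```

View pics/top0.png

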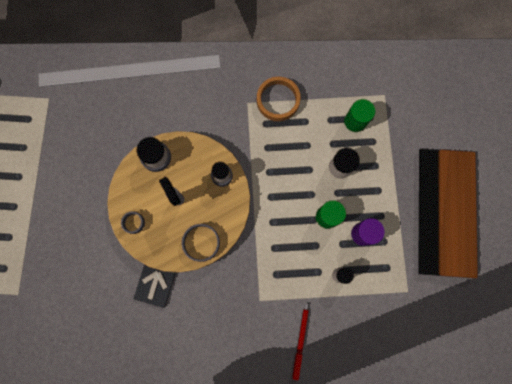

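View pics/scene0.png

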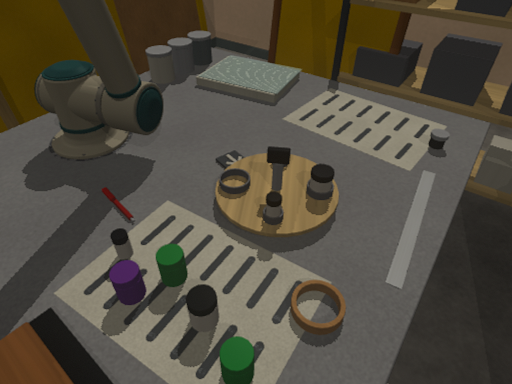

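Top picture: the carousel's handle is at about (171,191), the wide empty well at (201,242), the narrow well at (133,223) and the arrow at (155,285).

Jar candidates in the top picture:
- (346,160): black lid, wide.
- (345,274): black lid, slim.
- (360,115) and (332,214): green.
- (370,232): purple.
- (0,83): a low grey pot at the edge.

The wide jar is the white one with a black lid at (346,160), seen at (203,308) in the scene picture. I'll confirm it in a crop and measure.

Run:
```python
from h import *
a=cv2.imread("pics/top0.png");b=cv2.imread("pics/scene0.png");P=pose("top");Q=pose("scene")
def blob(im,box,fn):
    x0,y0,x1,y1=box; m=fn(im[y0:y1,x0:x1].astype(int)).astype(np.uint8)
    n,l,s,c=cv2.connectedComponentsWithStats(m); i=1+np.argmax(s[1:,4])
    pts=np.argwhere(l==i)[:,::-1]+[x0,y0]; return pts.astype(np.float32)
dark=lambda t:lambda r:r.max(2)<t
for n,box in (("wide",(325,143,366,180)),("slim",(333,262,358,288)),("handle",(155,172,188,210))):
    p=blob(a,box,dark(42)); r=cv2.minAreaRect(p); print(n,len(p),p.mean(0),r)
    z={"wide":.068,"slim":.062,"handle":.141}[n]
    print(ray(P,*r[0],z))
p=blob(a,(136,262,174,304),lambda r:r.min(2)>120); print("arrow",len(p),p.mean(0),ray(P,*p.mean(0),.01))
# disc
hsv=cv2.cvtColor(a,cv2.COLOR_BGR2HSV); p=blob(hsv,(95,120,262,285),lambda r:(r[:,:,0]<28)&(r[:,:,1]>80)&(r[:,:,2]>60))
e=cv2.fitEllipse(cv2.convexHull(p.astype(np.int32)));c=ray(P,*e[0],.03);print("disc",e,c)
for n,u,v,z in (("wide well",201,242,.05),("narrow",133,223,.05),("fixed+x",151,148,.092),("fixed-y",221,169,.092)):
    w=ray(P,u,v,z);d=w-c;print(n,w,np.hypot(*d[:2]),np.degrees(np.arctan2(d[1],d[0])))
A=cv2.resize(a[100:300,300:420],None,fx=3,fy=3,interpolation=2);B=cv2.resize(b[220:384,90:280],None,fx=2.3,fy=2.3);C=cv2.resize(a[125:310,100:260],None,fx=2.2,fy=2.2)
im=np.zeros((600,800,3),np.uint8)
im[:600,:360]=A; im[:B.shape[0],362:362+B.shape[1]]=B[:, :438]; cv2.imwrite("pics/crop1.png",im); cv2.imwrite("pics/crop2.png",C)
```

```text
wide 536 [347.53732 160.86008] ((348.4117736816406, 159.64706420898438), (24.253562927246094, 30.074417114257812), 75.96376037597656)
[ 0.65461223 -0.23840406  0.068     ]
slim 256 [346.27734 273.63672] ((347.0, 274.0), (16.0, 20.0), 90.0)
[ 0.43412942 -0.22620242  0.062     ]
handle 254 [170.17717 191.63387] ((169.7941131591797, 191.3235321044922), (29.49775505065918, 9.603920936584473), 59.03623962402344)
[0.58222738 0.09720424 0.141     ]
arrow 184 [154.35326 282.28806] [0.42094793 0.14884058 0.01      ]
disc ((178.43177795410156, 201.36669921875), (140.07379150390625, 144.4674835205078), 55.7872200012207) [0.5813814  0.10005458 0.03      ]
wide well [0.49792224 0.05149112 0.05      ] 0.09656003760386844 -149.80560401927008
narrow [0.53636691 0.1850233  0.05      ] 0.09615605978212069 117.91362286785008
fixed+x [0.67582222 0.14415627 0.092     ] 0.10423064492538126 25.03149509128778
fixed-y [0.63305302 0.00990056 0.092     ] 0.10391199755403012 -60.1808932277089
```

View pics/crop1.png

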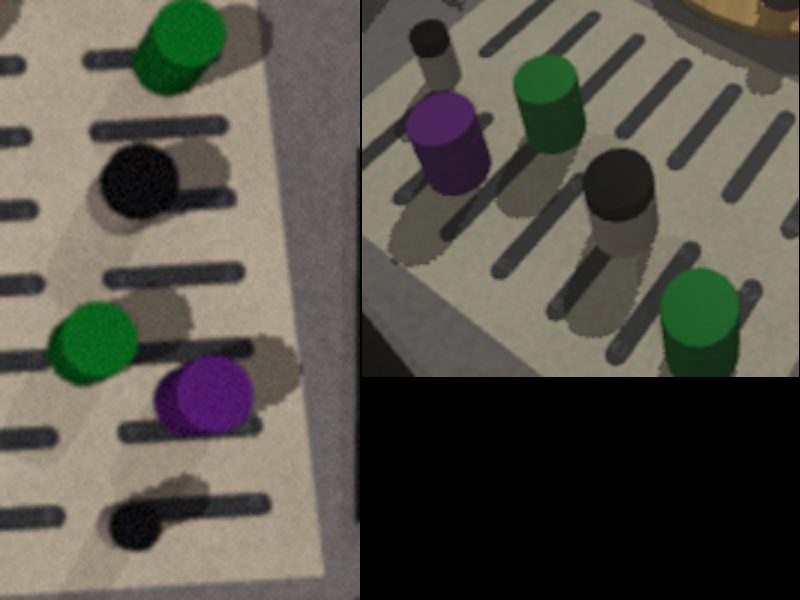

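View pics/crop2.png

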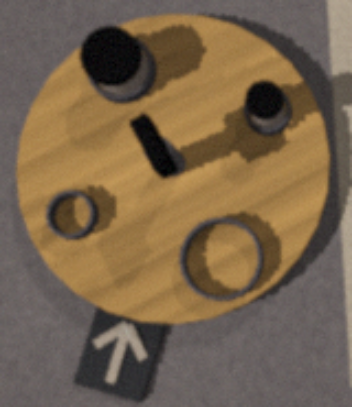

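The crop confirms it: the only wide white jar with a black lid is at top pixel (346,160), or world (0.654, -0.237). The slim one at (345,274) stays put. The carousel axis is near (0.582, 0.099), the wide well at about 208° and the arrow at about 163°. I'm going above the handle.

Request:
{"api": "carry_out", "payload": {"moves": [100, 1, 1.6, 0, 0, 100, 1.8, 3.2, 0, 0, 100, 1.8, 3.2, 0, 0, 100, 1.8, 3.2, 0, 0, 100, 1.8, 3.2, 0, 0, 100, 1.8, 3.2, 0, 0, 100, 1.8, 3.2, 0, 0, 100, 1.8, 3.2, 0, 0, 100, 1.8, 3.2, 0, 0, 100, 1.8, 3.2, 0, 0], "squeeze": 40}}

```text
clock: 1.1
position: [0.3917, -0.2246, 0.2312]
ee_rot: [-0.0, 0.981, 0.195, 0.0]
contact_force: [0.8, -0.5, -0.6]
width: 0.0855
```

Request:
{"api": "carry_out", "payload": {"moves": [100, 1.8, 3.2, 0, 0.05, 100, 1.8, 3.2, 0, 0.05, 100, 1.8, 3.2, 0, 0, 100, 1.8, 3.2, 0, 0, 100, 1.8, 3.2, 0, 0, 100, 1.8, 3.2, 0, 0, 100, 1.8, 3.2, 0, 0, 100, 1.8, 3.2, 0, 0, 100, 1.8, 3.2, 0, 0, 100, 2.8, 3.8, 0, 0]}}

```text
clock: 2.1
position: [0.5801, 0.1005, 0.2314]
ee_rot: [-0.0, 0.97, 0.243, -0.001]
contact_force: [-0.1, -0.2, -0.7]
width: 0.0855
```

Run:
```python
from h import *
a,P=grab("wrist","w1");s=manip.get_state();print(s["clock"],s["position"],s["ee_rot"],s["qpos"])
```

```text
2.15 [0.58568478 0.1072119  0.23087409] [-0.00300466  0.96953754  0.24490275  0.00325295] [0.05983891 0.3035761  1.46594926 0.00726785 1.3668013  1.1343379 ]
```

View pics/w1.png

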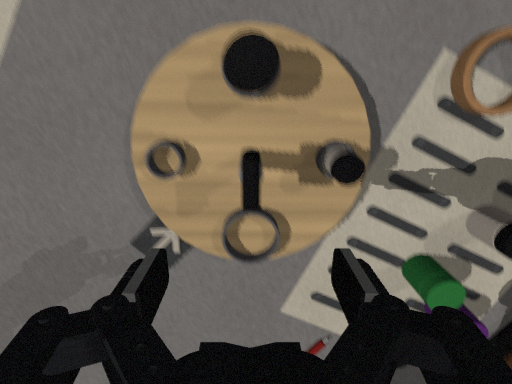

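The wrist picture shows the handle at (251,180), the wide well at (251,234), the narrow well at (166,158) and the arrow at (165,237). I'll take it again now that the arm has settled and measure from that.

Run:
```python
from h import *
a,P=grab("wrist","w2");s=manip.get_state();print(s["clock"],s["position"],s["ee_rot"])
hsv=cv2.cvtColor(a,cv2.COLOR_BGR2HSV)
m=((hsv[:,:,0]<28)&(hsv[:,:,1]>70)&(hsv[:,:,2]>60)).astype(np.uint8);m[:,385:]=0;m[270:]=0
n,l,st,_=cv2.connectedComponentsWithStats(m);i=1+np.argmax(st[1:,4])
p=np.argwhere(l==i)[:,::-1].astype(np.int32);h=cv2.convexHull(p)[:,0]
W=np.array([ray(P,*q,.03)[:2] for q in h.astype(float)]);(cx,cy),r=cv2.minEnclosingCircle(W.astype(np.float32))
e=cv2.fitEllipse(W.astype(np.float32));print("disc",e)
x0,y0,x1,y1=226,140,278,215
k=(a[y0:y1,x0:x1].max(2)<45).astype(np.uint8);n,l,st,_=cv2.connectedComponentsWithStats(k);i=1+np.argmax(st[1:,4])
q=(np.argwhere(l==i)[:,::-1]+[x0,y0]);print("handle px",q.min(0),q.max(0))
top=q[q[:,1]<q[:,1].min()+2].mean(0);print(top)
for z in(.141,.105):
  A=ray(P,*top,z);print("far end",z,A)
# arrow
k=(a[225:255,145:185].min(2)>110).astype(np.uint8);n,l,st,c=cv2.connectedComponentsWithStats(k);i=1+np.argmax(st[1:,4])
print("arrow",c[i]+[145,225],st[i],ray(P,*(c[i]+[145,225]),.005))
C=np.array([e[0][0],e[0][1]])
for n,u,v,z in (("wide",251,231,.05),("narrow",166,156,.05),("fix+x",251,62,.092),("fix-y",347,168,.092)):
    w=ray(P,u,v,z)[:2];d=w-C;print(n,w,np.hypot(*d),np.degrees(np.arctan2(d[1],d[0])))
cv2.imwrite("pics/w2c.png",cv2.resize(a[130:265,130:290],None,fx=4.4,fy=4.4,interpolation=2))
```

```text
2.2 [0.58335833 0.10392441 0.23061085] [-0.00140021  0.9693369   0.24572935  0.00105236]
disc ((0.5877590179443359, 0.10084179043769836), (0.28752613067626953, 0.2879495322704315), 94.16091918945312)
handle px [248 162] [266 214]
[256.33333333 162.86666667]
far end 0.141 [0.61534556 0.11635138 0.141     ]
far end 0.105 [0.60846824 0.11183673 0.105     ]
arrow [170.85057471 244.65517241] [ 10  13  28  17 261] [0.42522579 0.14964484 0.005     ]
wide [0.51905315 0.06910274] 0.07568265208913515 -155.2051654739699
narrow [0.55588262 0.19940388] 0.10358855876229377 107.92195518759095
fix+x [0.68469012 0.15896232] 0.11302050446450476 30.947181547127848
fix-y [0.64471858 0.02766295] 0.09273367433301778 -52.10419915306391
```

View pics/w2c.png

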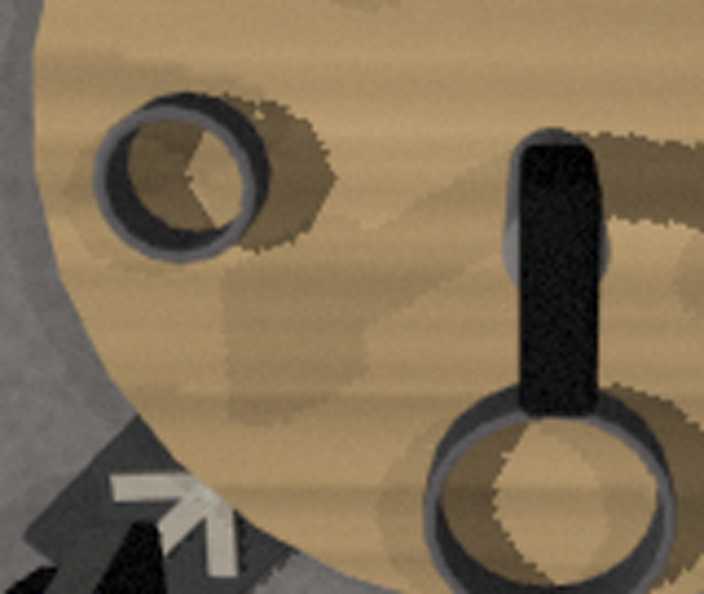

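Run:
```python
from h import *
s=manip.get_state();P=pose("wrist",s);print(s["clock"],s["position"])
f=lambda x,y:(130+x/4.4,130+y/4.4)
for n,x,y,z in (("handle",559,300,.141),("h+",559,185,.141),("h-",559,415,.141),("narrow",180,180,.05),("wide",550,496,.05),("tip",215,495,.005),("mid tail",165,545,.005)):
    print(n,ray(P,*f(x,y),z))
T=pose("top");g=lambda x,y:(100+x/2.2,125+y/2.2)
for n,x,y in (("tip",124,322),("tail",113,383),("c1",78,382),("c2",152,400),("c3",170,323),("c4",98,310)): print("top",n,ray(T,*g(x,y),.005))
```

```text
2.2 [0.58335833 0.10392441 0.23061085]
handle [0.58592747 0.09726321 0.141     ]
h+ [0.6062129  0.10848978 0.141     ]
h- [0.5643416  0.08531694 0.141     ]
narrow [0.53949152 0.18330231 0.05      ]
wide [0.50412057 0.05263553 0.05      ]
tip [0.43069701 0.13640459 0.005     ]
mid tail [0.40568257 0.14338305 0.005     ]
top tip [0.44243896 0.14643333 0.005     ]
top tail [0.38787504 0.15504166 0.005     ]
top c1 [0.3890777  0.18696082 0.005     ]
top c2 [0.37249756 0.1192071  0.005     ]
top c3 [0.44110301 0.10407795 0.005     ]
top c4 [0.45357553 0.17070406 0.005     ]
```

Axis estimate is (0.584, 0.098), with the arrow at 164.5° and the wide well at 208.5°, so I need about -0.77 rad. Next is lowering onto the bar and gripping it.

Request:
{"api": "carry_out", "payload": {"moves": [100, 0.2, -0.1, 0, 0, 100, 0, 0, -1.5, 0, 100, 0, 0, -2, 0, 100, 0, 0, -2, 0, 100, 0, 0, -2, 0, 60, 0, 0, -2, 0, 60, 0, 0, -2, 0, 60, 0, 0, -1.2, 0, 60, 0, 0, 0, 0, 60, 0, 0, 0, 0], "squeeze": 40}}

```text
clock: 3.2
position: [0.5836, 0.0971, 0.1049]
ee_rot: [0.0, 0.97, 0.243, 0.0]
contact_force: [-0.1, 0.1, 0.9]
width: 0.0512
```

Request:
{"api": "carry_out", "payload": {"moves": [30, 0, 0, 0, 0, 10, 0, 0, 0, 0, 0, 0, 0, 0, 0, 0, 0, 0, 0, 0, 0, 0, 0, 0, 0, 0, 0, 0, 0, 0, 0, 0, 0, 0, 0, 0, 0, 0, 0, 0, 0, 0, 0, 0, 0, 0, 0, 0, 0, 0]}}

```text
clock: 4.2
position: [0.5833, 0.0997, 0.1062]
ee_rot: [-0.002, 0.97, 0.243, 0.001]
contact_force: [-2.6, 5.0, 6.3]
width: 0.0157
```

The bar is gripped at 15.7 mm. Turning now.

Request:
{"api": "carry_out", "payload": {"moves": [0, 0, 0, 0, -0.05, 0, 0, 0, 0, -0.09, 0, 0, 0, 0, -0.09, 0, 0, 0, 0, -0.09, 0, 0, 0, 0, -0.09, 0, 0, 0, 0, -0.09, 0, 0, 0, 0, -0.09, 0, 0, 0, 0, -0.09, 0, 0, 0, 0, -0.06, 0, 0, 0, 0, -0.03]}}

```text
clock: 5.2
position: [0.583, 0.1022, 0.1062]
ee_rot: [-0.004, 0.99, -0.14, -0.0]
contact_force: [-3.1, 14.3, 7.2]
width: 0.0157
```

Run:
```python
from h import *
grab("wrist","w3");a,P=grab("top","top1");s=manip.get_state();print(s["clock"],s["position"],s["ee_rot"],s["contact_force"],s["width"],s["qpos"])
w=cv2.imread("pics/w3.png")
C=cv2.resize(a[165:310,110:260],None,fx=4,fy=4,interpolation=2)
D=np.zeros((600,800,3),np.uint8);D[:580,:600]=C
cv2.imwrite("pics/c3.png",D[:580,:600]);
```

```text
5.3 [0.5829911  0.10227674 0.10618655] [-3.65550507e-03  9.90280272e-01 -1.39037964e-01 -2.54357858e-04] [-3.61535074 12.59959482  6.92171564] 0.015335383943584403 [0.05163417 0.39332282 1.65663485 0.00820151 1.09075937 1.89762774]
```

View pics/c3.png

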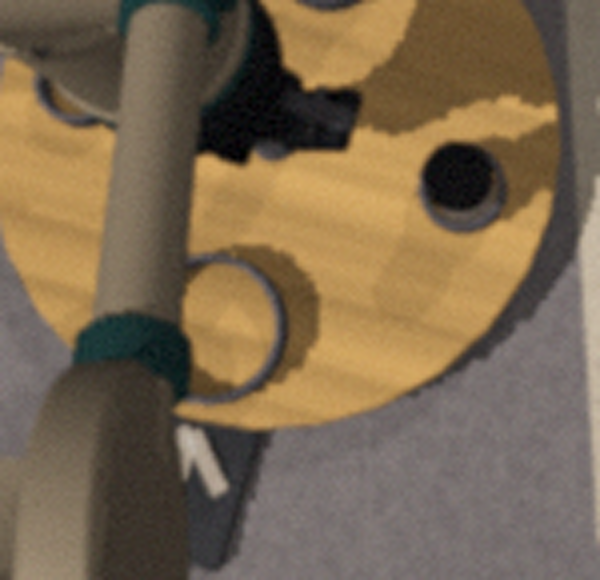

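The well looks to be at the arrow. I'll release, rise and pull back so the wrist camera can check the angle.

Request:
{"api": "carry_out", "payload": {"moves": [60, 0, 0, 0, 0, 60, 0, 0, 0, 0, 60, 0, 0, 0, 0, 60, 0, 0, 2, 0, 60, 0, 0, 3, 0, 100, 0, 0, 4, 0, 100, 3, 0, 4, 0, 100, 3, 0, 2, 0, 100, 2, 0, 0, 0, 100, 0, 0, 0, 0]}}

```text
clock: 6.3
position: [0.6662, 0.0967, 0.2542]
ee_rot: [0.0, 0.99, -0.139, 0.001]
contact_force: [-0.4, 0.4, -0.5]
width: 0.0855
```

Request:
{"api": "carry_out", "payload": {"moves": [100, 0, 0, 0, 0, 100, 0, 0, 0, 0, 100, 0, 0, 0, 0, 100, 0, 0, 0, 0, 100, 0, 0, 0, 0, 100, 0, 0, 0, 0, 100, 0, 0, 0, 0, 100, 0, 0, 0, 0, 100, 0, 0, 0, 0, 100, 0, 0, 0, 0]}}

```text
clock: 7.3
position: [0.6636, 0.0975, 0.2543]
ee_rot: [0.0, 0.99, -0.139, -0.0]
contact_force: [-0.5, -0.6, 0.3]
width: 0.0854
```

Run:
```python
from h import *
a,P=grab("wrist","w4");s=manip.get_state();print(s["clock"],s["position"],s["ee_rot"])
cv2.imwrite("pics/w4c.png",cv2.resize(a,None,fx=1.55,fy=1.55,interpolation=2))
```

```text
7.35 [0.66358696 0.09751946 0.25431438] [ 5.47284929e-05  9.90339024e-01 -1.38667276e-01 -2.16726631e-05]
```

View pics/w4c.png

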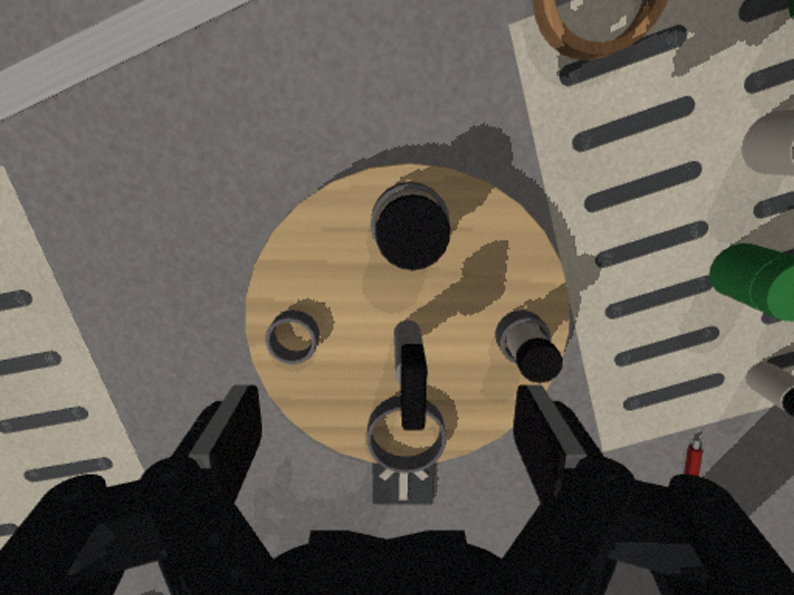

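The well is at (405,434) and the tongue with the arrow at (404,485), so they are nearly in line. Checking with numbers, both for the angle and for the axis.

Run:
```python
from h import *
s=manip.get_state();P=pose("wrist",s);g=lambda x,y,z:ray(P,x/1.55,y/1.55,z)[:2]
a=cv2.imread("pics/w4.png");hsv=cv2.cvtColor(a,cv2.COLOR_BGR2HSV)
m=((hsv[:,:,0]<28)&(hsv[:,:,1]>70)&(hsv[:,:,2]>60)).astype(np.uint8);m[:,375:]=0;m[305:]=0;m[:95]=0
n,l,st,_=cv2.connectedComponentsWithStats(m);i=1+np.argmax(st[1:,4])
h=cv2.convexHull(np.argwhere(l==i)[:,::-1].astype(np.int32))[:,0].astype(float)
W=np.array([ray(P,*q,.03)[:2] for q in h],np.float32);e=cv2.fitEllipse(W);print("disc",e);C=np.array(e[0])
for n,x,y,z in (("handle",413.5,387,.141),("handle end-",413.5,427,.141),("well rim",406,432,.05),("fix+x",412,231,.092),("fix-y",539,359,.092),("narrow",292,334,.05),("tongue",404.5,490,.005),("arrow",403,484,.005)):
    w=g(x,y,z);d=w-C;print(n,w,np.hypot(*d),np.degrees(np.arctan2(d[1],d[0])))
```

```text
disc ((0.5881274342536926, 0.10104310512542725), (0.28722822666168213, 0.28847190737724304), 57.74046325683594)
handle [0.59627396 0.09874281] 0.008465063802538978 -15.767840979494505
handle end- [0.56668255 0.10656016] 0.022143196427667218 165.5725631099371
well rim [0.4998605  0.12605486] 0.09174224761972459 164.17912669117064
fix+x [0.68581238 0.07331881] 0.10154301873800449 -15.844653718228964
fix-y [0.56501668 0.00578187] 0.09802454050816053 -103.63671970820977
narrow [0.62067023 0.19328109] 0.0978104225440791 70.56647363533757
tongue [0.39647481 0.15379468] 0.1987799251056162 164.61065782162737
arrow [0.40471342 0.15324472] 0.19069795131608755 164.1130715075415
```

Every bearing agrees with the arrow to within about 1°, so the carousel stays as it is. By feel and sight the axis is at about (0.583, 0.102), which puts the well at about (0.487, 0.129). Next, over to the jar.

Request:
{"api": "carry_out", "payload": {"moves": [100, -1, -3, 0, 0, 100, 0, -4, 0, 0, 100, 0, -4, 0, 0, 100, 0, -4.5, 0, 0, 100, 0, -4.5, 0, 0, 100, 0, -4.5, 0, 0, 100, 0, -4, 0, 0, 100, 0, -3, 0, 0, 100, 0, -2, 0, 0, 100, 0, 0, 0, 0]}}

```text
clock: 8.35
position: [0.6534, -0.2402, 0.2538]
ee_rot: [0.0, 0.99, -0.14, -0.0]
contact_force: [-0.9, 0.3, 0.3]
width: 0.0854
```

Request:
{"api": "carry_out", "payload": {"moves": [100, 0, 0, 0, 0, 100, 0, 0, 0, 0, 100, 0, 0, 0, 0, 100, 0, 0, 0, 0, 100, 0, 0, 0, 0, 100, 0, 0, 0, 0, 100, 0, 0, 0, 0, 100, 0, 0, 0, 0, 100, 0, 0, 0, 0, 100, 0, 0, 0, 0]}}

```text
clock: 9.35
position: [0.6535, -0.2376, 0.2543]
ee_rot: [0.0, 0.99, -0.139, -0.0]
contact_force: [0.3, 0.5, -0.3]
width: 0.0854
```

Run:
```python
from h import *
a,P=grab("wrist","w5");s=manip.get_state();print(s["clock"],s["position"],s["ee_rot"])
print(proj(P,[.654,-.237,.068]),proj(P,[.654,-.237,0]))
```

```text
9.4 [ 0.65354429 -0.23752224  0.25429484] [ 1.94656029e-05  9.90334032e-01 -1.38702932e-01 -4.62455859e-05]
[249.12233544 168.6756967 ] [249.21842368 156.51031655]
```

View pics/w5.png

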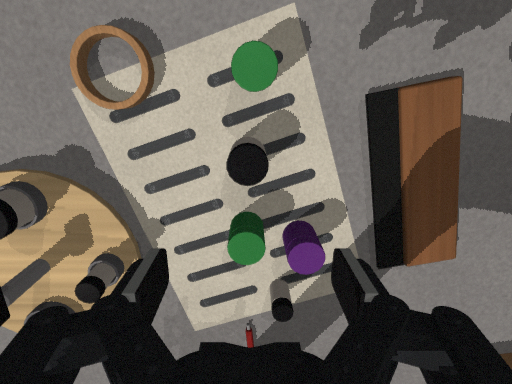

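The jar's lid is at (248,164), about 2–5 mm from where I predicted, with the green decoys at (255,66) and (246,240). The jaws open clear of both. Descending and gripping.

Request:
{"api": "carry_out", "payload": {"moves": [100, 0.2, 0, -2, 0, 100, 0, 0, -4, 0, 100, 0, 0, -4, 0, 100, 0, 0, -4, 0, 100, 0, 0, -3, 0, 100, 0, 0, -2, 0, 100, 0, 0, -2, 0, 100, 0, 0, -1, 0, 100, 0, 0, -0.9, 0, 100, 0, 0, 0, 0]}}

```text
clock: 10.4
position: [0.6552, -0.2373, 0.0245]
ee_rot: [-0.0, 0.99, -0.139, -0.001]
contact_force: [0.4, 0.3, 0.2]
width: 0.0855
```

Request:
{"api": "carry_out", "payload": {"moves": [80, 0, 0, 0, 0, 70, 0, 0, 0, 0, 60, 0, 0, 0, 0, 50, 0, 0, 0, 0, 40, 0, 0, 0, 0, 40, 0, 0, 0, 0, 40, 0, 0, 0, 0, 40, 0, 0, 0, 0, 40, 0, 0, 0, 0, 40, 0, 0, 0, 0], "squeeze": 40}}

```text
clock: 11.4
position: [0.6564, -0.2377, 0.0266]
ee_rot: [0.0, 0.99, -0.139, 0.001]
contact_force: [0.5, 1.0, 6.9]
width: 0.0493
```

The jar is held at 49.3 mm. Lifting.

Request:
{"api": "carry_out", "payload": {"moves": [30, 0, 0, 0.5, 0, 30, 0, 0, 1, 0, 30, 0, 0, 2, 0, 30, 0, 0, 2.5, 0, 30, 0, 0, 3, 0, 30, 0, 0, 3, 0, 30, 0, 0, 3, 0, 30, 0, 0, 2, 0, 30, 0, 0, 1, 0, 30, 0, 0, 0, 0]}}

```text
clock: 12.4
position: [0.6561, -0.2378, 0.207]
ee_rot: [0.001, 0.99, -0.139, 0.001]
contact_force: [0.7, -0.6, -1.9]
width: 0.0491
```

Request:
{"api": "carry_out", "payload": {"moves": [30, -0.5, 1, 0, 0, 30, -1, 2, 0, 0, 30, -1.5, 3, 0, 0, 30, -1.5, 3, 0, 0, 30, -1.5, 3, 0, 0, 30, -1.5, 3, 0, 0, 30, -1.5, 3, 0, 0, 30, -1.5, 3, 0, 0, 30, -1.5, 3, 0, 0, 30, -1.5, 3, 0, 0]}}

```text
clock: 13.4
position: [0.5178, 0.0343, 0.2035]
ee_rot: [-0.0, 0.99, -0.139, -0.002]
contact_force: [-0.6, -0.4, -1.6]
width: 0.0492
```

Request:
{"api": "carry_out", "payload": {"moves": [30, -1.5, 3, 0, 0, 30, -1, 3, 0, 0, 30, -0.5, 2.2, 0, 0, 30, -0.2, 1, 0, 0, 30, -0.2, 0.5, 0, 0, 30, 0, 0, 0, 0, 30, 0, 0, 0, 0, 30, 0, 0, 0, 0, 30, 0, 0, 0, 0, 30, 0, 0, 0, 0]}}

```text
clock: 14.4
position: [0.4868, 0.129, 0.2053]
ee_rot: [0.0, 0.99, -0.139, -0.0]
contact_force: [-0.1, 1.1, -0.5]
width: 0.0494
```

Run:
```python
from h import *
a,P=grab("wrist","w6");b,Q=grab("scene","s6");s=manip.get_state();print(s["clock"],s["position"],s["ee_rot"],s["contact_force"],s["width"])
im=np.zeros((600,780,3),np.uint8);im[:384,:512]=a
B=cv2.resize(b[90:240,180:370],None,fx=1.4,fy=1.4);im[384:384+210,:266]=B
cv2.imwrite("pics/c6.png",np.hstack([a,cv2.resize(b[60:252,160:288+16],None,fx=2,fy=2)]))
```

```text
14.5 [0.4866964  0.12923063 0.20532119] [ 7.42646700e-05  9.90302142e-01 -1.38930419e-01 -2.10578389e-06] [-1.39672038  0.23384489 -1.38875956] 0.049530477142537006
```

View pics/c6.png

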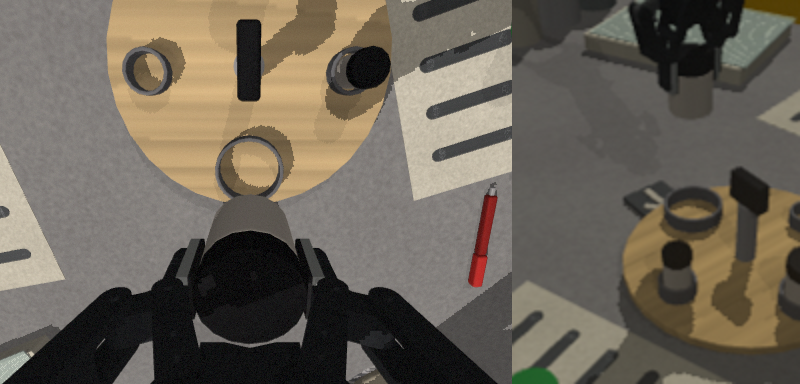

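The jar hangs upright in the grip: lid at (250,287), body at (250,220). The well's rim is at (249,169) and the handle at (248,60). I'll work out the lateral offsets.

Run:
```python
from h import *
s=manip.get_state();P=pose("wrist",s);t=np.array(s["position"]);yaw=2*np.arctan2(s["ee_rot"][2],s["ee_rot"][1])
ex=np.array([np.cos(yaw),np.sin(yaw)]);ey=np.array([np.sin(yaw),-np.cos(yaw)])
a=cv2.imread("pics/w6.png")
g=(a.max(2)<110)&(a.max(2)-a.min(2)<25)  # grey ring, candidate
ys,xs=np.where(g[150:185,205:295]);print("ring cols rows150-185",[ (r,205+np.where(g[r,205:295])[0].min(),205+np.where(g[r,205:295])[0].max()) for r in (155,162,170,178)])
for n,u,v,z in (("rim",249.5,169,.05),("rim top edge",249.5,136,.05),("rim bottom edge",249.5,202,.05),("handle",248.8,60,.141),("lid c",250,287,t[2]+.042),("lid far",250,232,t[2]+.042),("lid near",250,342,t[2]+.042)):
    w=ray(P,u,v,z)[:2];d=w-t[:2];print(n,w,"tool x,y",d@ex,d@ey)
```

```text
ring cols rows150-185 [(155, np.int64(219), np.int64(279)), (162, np.int64(218), np.int64(282)), (170, np.int64(217), np.int64(283)), (178, np.int64(218), np.int64(282))]
rim [0.49435878 0.12722936] tool x,y 0.007917269555635929 -0.00018442155123403624
rim top edge [0.52787369 0.11765507] tool x,y 0.042772917725170834 -0.0002018985414232233
rim bottom edge [0.45817639 0.13756568] tool x,y -0.02971256327449205 -0.00016555355555098318
handle [0.58798384 0.10089661] tool x,y 0.10517397100930126 -0.0006306542911095782
lid c [0.4946218  0.12679702] tool x,y 0.00828909978026332 0.00015885905154444646
lid far [0.51912286 0.11981266] tool x,y 0.03376620036966357 0.00013173849458014792
lid near [0.46621048 0.13489605] tool x,y -0.021254025164749946 0.00019030792070297577
```

Measured the same way, the rim centre is 6.5 mm and the lid 6.3 mm along tool x, and both are 0 across, so the jar is centred over the well. The floor is 14.9 cm below the jar. I'll lower 14.2 cm first, then go the rest by touch.

Request:
{"api": "carry_out", "payload": {"moves": [30, 0, 0, -1, 0, 30, 0, 0, -2, 0, 30, 0, 0, -2.5, 0, 30, 0, 0, -2.5, 0, 30, 0, 0, -2, 0, 30, 0, 0, -1.5, 0, 30, 0, 0, -1, 0, 30, 0, 0, -1, 0, 30, 0, 0, -0.7, 0, 30, 0, 0, 0, 0]}}

```text
clock: 15.5
position: [0.4861, 0.1295, 0.0626]
ee_rot: [0.0, 0.99, -0.139, -0.001]
contact_force: [0.3, -0.2, -0.7]
width: 0.0491
```

Request:
{"api": "carry_out", "payload": {"moves": [30, 0, 0, -0.1, 0, 30, 0, 0, -0.1, 0, 30, 0, 0, -0.1, 0, 30, 0, 0, -0.1, 0, 30, 0, 0, -0.1, 0, 30, 0, 0, -0.1, 0, 30, 0, 0, 0, 0, 30, 0, 0, 0, 0, 30, 0, 0, 0, 0, 30, 0, 0, 0, 0]}}

```text
clock: 16.5
position: [0.4866, 0.1295, 0.0574]
ee_rot: [0.0, 0.99, -0.139, 0.0]
contact_force: [-0.1, 0.3, -1.3]
width: 0.0494
```

Request:
{"api": "carry_out", "payload": {"moves": [30, 0, 0, -0.05, 0, 30, 0, 0, -0.05, 0, 30, 0, 0, -0.05, 0, 30, 0, 0, -0.05, 0, 30, 0, 0, 0, 0, 30, 0, 0, 0, 0, 30, 0, 0, 0, 0, 30, 0, 0, 0, 0, 30, 0, 0, 0, 0, 30, 0, 0, 0, 0]}}

```text
clock: 17.5
position: [0.4866, 0.1296, 0.0565]
ee_rot: [-0.0, 0.99, -0.139, 0.0]
contact_force: [-2.2, -0.3, 9.1]
width: 0.0492
```

It touched at z = 0.0565, exactly the height expected for the well floor (the rim would have stopped it 20 mm higher). Releasing gently and rising.

Request:
{"api": "carry_out", "payload": {"moves": [57, 0, 0, 0, 0, 60, 0, 0, 0, 0, 65, 0, 0, 0, 0, 75, 0, 0, 0, 0, 85, 0, 0, 0, 0, 90, 0, 0, 0, 0, 90, 0, 0, 0, 0, 90, 0, 0, 0, 0, 90, 0, 0, 1, 0, 90, 0, 0, 2, 0]}}

```text
clock: 18.5
position: [0.4853, 0.1294, 0.0849]
ee_rot: [0.0, 0.99, -0.139, -0.002]
contact_force: [0.0, 0.2, -0.4]
width: 0.077
```

Request:
{"api": "carry_out", "payload": {"moves": [90, 0, 0, 3, 0, 90, 0, 0, 4, 0, 90, 0, 0, 4, 0, 90, 2, -1, 3, 0, 90, 4, -1, 2, 0, 90, 4, -1, 0, 0, 90, 4, -1, 0, 0, 90, 3, 0, 0, 0, 90, 0, 0, 0, 0, 90, 0, 0, 0, 0]}}

```text
clock: 19.5
position: [0.6564, 0.0894, 0.2451]
ee_rot: [0.0, 0.99, -0.139, -0.001]
contact_force: [-0.9, -0.0, -0.1]
width: 0.0769
```

Run:
```python
from h import *
a,P=grab("wrist","w7");b,Q=grab("scene","s7");s=manip.get_state();print(s["clock"],s["position"],s["ee_rot"],s["contact_force"],s["width"])
cv2.imwrite("pics/c7.png",np.hstack([a,cv2.resize(b[100:292,190:334],None,fx=2,fy=2)]))
```

```text
19.6 [0.65545216 0.08974662 0.24565979] [ 7.38645089e-05  9.90362116e-01 -1.38501475e-01 -4.63506056e-04] [ 0.00404423 -0.55164166 -0.6187563 ] 0.07718504451301167
```

View pics/c7.png

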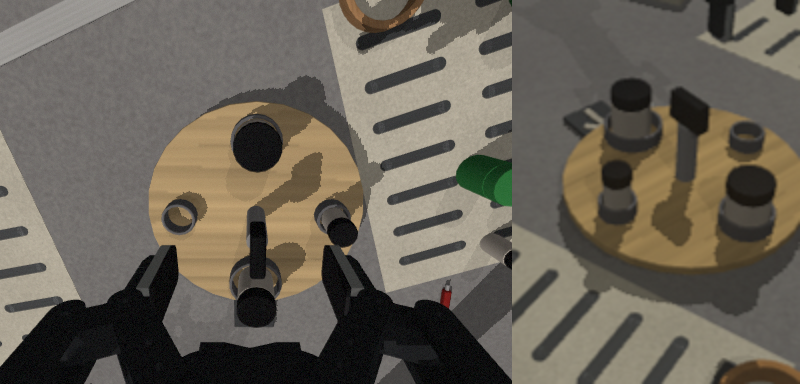

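The jar stands upright inside the well's ring (ring 230–282, lid at (256,307)). The tongue is centred behind it at about x = 255, and the bar is still in line with the tool. The slim jar is where it was and nothing is being touched. Handing in.

Run:
```python
from h import *
P=pose("wrist");C=np.array([.5875,.101])
for n,u,v,z in (("handle-",258,277,.141),("tongue",255.5,318,.005),("lid",256.5,307,.098),("fix+x",257,147,.092)):
    w=ray(P,u,v,z)[:2];d=w-C;print(n,w,np.hypot(*d),np.degrees(np.arctan2(d[1],d[0])))
print(manip.sign_off())
```

```text
handle- [0.56511819 0.10667114] 0.0230891137623661 165.7815408022863
tongue [0.3943613 0.1539664] 0.20026980930240276 164.66422656283416
lid [0.49355968 0.12700966] 0.09747453966432702 164.5239564704092
fix+x [0.68377441 0.07379538] 0.10004425413851567 -15.778901031142459
the job is handed in; nothing more can be done
None
```

I turned the caddy by its handle about 0.77 rad clockwise, so the wide empty well faces the arrow. Then I gripped the wide white jar with the black lid, lowered it into that well, released it and backed away. The job was handed in at about 19.6 s on the robot's clock.

- **Caddy angle:** the jar in the well and the arrow's tongue lie on bearings of 164.5° and 164.7°. The handle and the opposite fixed jar agree to about 1°.
- **Jar seated:** it touched down at 0.0565 m, within 0.1 mm of the height expected for the well floor. The last picture shows it upright inside the ring.
- **Slim jar:** I never touched it, and it looked undisturbed. I did not measure its position again after the move.
- **Disagreement:** the wrist camera put points about 5 mm farther along x than the grip on the handle and the top view did. I placed the well from the handle grip, and centred the jar by comparing it with the rim in the same wrist picture.

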